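# Turn the primed plate over on the farrier's bench

## Robot

A 6-joint arm with a two-finger parallel gripper is mounted at the origin on the work surface. World frame = base frame: x ahead of the robot, y to its left, z up, the work surface at z = 0. Lengths are in m, angles in rad, forces in N, time in s.
With the tool pointing down it reaches from about 0.325 to 1 m from the base axis. Payload 5.1 kg.
Tool frame: the origin (TCP) lies on the centre line of the jaws, within the pads' length; the fingertips stand 22 mm ahead of it and the grasp point (between the pads) lies 3 mm ahead of it; z points along the fingers, y is the line along which they close (so a half turn about z gives the same grasp; the last joint's range is limited). The gripper opens to 85 mm and grips with 20 to 120 N. Pads are 22 mm wide; open, the fingers measure 114 mm over their backs; the gripper's body (76 mm by 85 mm) begins 54 mm behind the grasp point. The pads swing forward as they close: fully open they stand 13 mm farther back than shut.
Start: joints at [1.218, 0.124, 1.65, -0, 1.367, -0.083], TCP at [0.173, 0.626, 0.223] pointing down, gripper open.
Joint ranges: [-2.61, 2.61], [-1.02, 2.33], [0.03, 2.71], [-1.35, 4.49], [0.32, 2.68], [-2.91, 2.91]. Speed limits (rad/s): [2.57, 2.57, 3.14, 3.14, 3.14, 3.14].

## Interface

Orientations are given as a 3x3 rotation matrix whose columns are the frame's x, y, z axes.
In Python, from cell import sensors, grab_frame, camera_model, order, silhouettes gives the robot as it stands.
- The arm moves only by the tool drive_tool, never from a script. Its argument "deltas" is text: rows parted by semicolons, each of 7 numbers parted by spaces: the gripper command: -1 is shut, 1 is fully open, values between are in proportion, then the shift along the world's x, y, z each as a share of 0.4 m, from -1 to 1, then the turn, a rotation vector about the world's x, y, z each as a share of pi/2 rad, from -1 to 1. A call has 1 to 8 rows; each row shifts and turns the commanded pose from where the row before left it; what a row does not reach is not made up. A row lasts 1/12 s, in which the tool goes at most 41.7 mm and 7.16 degrees, less where a joint would pass 70% of its speed; a pose out of reach is approached as far as the arm can. A call with a number of a shift or a turn outside -1 to 1 is refused whole. A call with a gripper value outside its range is refused whole. The fingers move at their own pace and stop on an object; "force" is the grip in N (left out, the last holds). Time passes only in rows, so rows that do not move let the fingers close. It gives the time, the measured TCP pose, the force, the opening and the grip force at its end, in the units of the state.
- sensors.state(): the state, without advancing time (a new reading comes with each control period).
- grab_frame(name): name is "scene" or "top"; returns (picture, depth): 420x560x3 uint8, red, green, blue; 420x560 float32, m along the optical axis (not along the pixel's ray), 0 where there is no reading.
- camera_model(name): a dict with "K" (3x3 intrinsics, pixels), "cam_to_world" (4x4, takes a point from camera to world coordinates). Camera axes: x right, y down, z forward; pixel columns grow to the right and rows downward; lengths in m; the calibration is good to about 2 mm. A picture is of the moment at which its call begins. camera_model takes no time and is no camera call.
- order.hand_in(): hands the job in; it is judged then, once.
Trained networks look in the newest picture that a camera, given by its name, has taken for a name from the list of things; names that differ only in an ending like _2 or _b are one class to them, and where a whole thing is asked for, a point or a joint stands for the part that bears it (a point fixed in the world has none). Each returns a list of dicts, best first, with "conf" (0 to 1); they miss things now and then, are a little off and sometimes report something else, mostly with a low value. They report only what shows in the picture. A call takes as long as a camera call. They do not tell look-alikes from the thing itself.
- silhouettes(thing, camera): "pixels" (420x560 bool, what is visible of it) and "xy" ([column, row] in pixels, amid what is visible of it).
The state is a dict: "clock": time; "joint_positions": joint angles; "qvel": joint speeds; "joint_efforts": joint torques, N m; "eef_pos": TCP position; "tool_rot": TCP orientation; "force": force on the tool from outside, world axes, zero at the start; "wrist_torque": the same for the moment, N m; "finger_gap": finger opening in m; "gripper_force": force on a finger pad.
Only numpy, scipy, OpenCV 4.12 (cv2) and the standard library are available. Lean on these libraries where they do the work, as an engineer would, in place of code of your own. Each camera call takes 0.05 s, during which the arm holds its last target. There are 200 camera calls.

## Task

Turn over the plate that shows its red primed face, so that it lies flat on the bench in front of the green turn-up fence with its pale bare metal face on top. Slide it up the fence until it leans there, then tip its raised edge back down towards where it came from. Leave the other plate lying where it is.

Things in the scene. Friction and masses are not known exactly. Their poses are not given: they have to be found in the camera images.
- plate_center (a point): The plate to turn over: rigid aluminium, 130 x 100 x 10 mm, about 0.35 kg, red on top, bare (pale, almost white) underneath at the start. The point is its centre, 5 mm above the bench when flat. x runs along the 130 mm side and points into the fence at the start (within 8 degrees), y along the 100 mm side, z out of the red face (up at first, down once turned).
- spare_center (a point): The other plate, to be left alone: same size, already turned, bare (pale, almost white) on top, red underneath. The point is its centre, axes as for the first plate (z out of the bare face, up). It lies beside the first plate before the same fence, about 30 mm or more between them.
- fence: Green steel turn-up fence, fixed. Origin on the bench at the middle of its foot line; x horizontal, the way a plate is pushed into it, y along it (180 mm each way), z up. Its front curves up like a ramp: x 0 height 0, x 15 height 12, x 30 height 26, x 43 height 42, top edge x 60 height 74 mm. Behind that (x 64 to 110) only a flange 6 mm high. A plate pushed along the bench by its rear edge climbs the ramp.
- fence_top (a point): Middle of the fence's top edge, 74 mm high; axes as the fence. With its rear edge pushed up to the foot line a plate leans on this edge at about 51 degrees and stays; its front edge then overhangs by about 22 mm, 26 mm above this point. Hooked there from behind and drawn back past upright, it falls over, red face down. Pushing beyond the foot line jams the pusher on the ramp.
Not all that is in view belongs to the job. What is shaped like the part that bears plate_center but turquoise or yellow is not meant.

How it is judged:
On the way:
1. the red-faced plate leans up on the fence (angle between plate_center's own z axis and vertical between 0.6 and 1.5 rad and contact force between plate and fence above 0.2 N), for 0.2 s.
At the end, for the whole second after the job is handed in: The plate lies flat on the bench, bare face up (within 10 degrees, its centre lower than 12 mm), its centre 30 to 250 mm in front of the fence's foot line and within the fence's length; the other plate has moved less than 20 mm and lies flat (angle between plate_center's own z axis and vertical above 2.97 rad and height (world z) of plate_center below 0.012 m and x of plate_center in the frame of fence between -0.25 and -0.03 m and y of plate_center in the frame of fence between -0.18 and 0.18 m and distance of spare_center from where it was at the start of the episode below 0.02 m and angle between spare_center's own z axis and vertical below 0.17 rad); the robot touches nothing.
It fails at once if the other plate is tipped up or pushed away by more than 40 mm (angle between spare_center's own z axis and vertical above 0.35 rad or distance of spare_center from where it was at the start of the episode above 0.04 m).
It also fails if it takes over 51 s, if anything falls off the work surface, if the arm or the gripper's body presses on something with over 40 N, if the wrist force passes 120 N, or if a joint passes its speed limit or range.

## Working session

There is one attempt and no reset: what is moved stays moved. The work goes in short steps, Python scripts to look and compute and a tool call to move; the robot and the scene stay as the last step left them, time stands still between calls to the robot, and variables do not carry over. Pictures are saved under pics/ and viewed, at most 10 in all, crops included, and the job is handed in when it is done.

Besides the shell and the picture viewer there is one more tool, called after ">>>" as name(argument=value, ...), one argument or row to a line, values as JSON. drive_tool: Moves the arm, as the interface text tells. Shift numbers are shares of 0.4 m and turn numbers shares of pi/2 rad, none past 1 either way. Its arguments: {"type":"object","properties":{"deltas":{"type":"string"},"force":{"type":"number"}},"required":["deltas"]}

```bash
mkdir -p pics
cat > h.py <<'E'
import numpy as np, cv2
from cell import sensors, grab_frame, camera_model, order, silhouettes
def pts(cam, depth, mask):
    m=camera_model(cam); K=m["K"]; T=np.array(m["cam_to_world"])
    v,u=np.nonzero(mask&(depth>0)); d=depth[v,u]
    c=np.stack([(u-K[0][2])/K[0][0]*d,(v-K[1][2])/K[1][1]*d,d],1)
    return c@T[:3,:3].T+T[:3,3]
def save(n,p): cv2.imwrite("pics/"+n, p[:,:,::-1])
E
python3 - <<'E'
from h import *
for c in ("scene","top"):
    p,d=grab_frame(c); save(c+"0.png",p)
    for t in ("plate_center","spare_center","fence"):
        for r in silhouettes(t,c):
            P=pts(c,d,r["pixels"]); 
            rect=cv2.minAreaRect((P[:,:2]*1000).astype(np.float32))
            print(c,t,round(r["conf"],2),r["xy"],len(P),P.mean(0).round(3),np.median(p[r["pixels"]],0),rect)
print(sensors.state())
E
```

```text
scene plate_center 0.73 [165.6, 204.4] 1351 [ 0.315 -0.159  0.008] [255. 255. 113.] ((301.8178405761719, -159.2908935546875), (146.6584014892578, 112.40641021728516), 37.86051559448242)
scene plate_center 0.62 [228.0, 238.0] 1696 [ 0.497 -0.047  0.008] [255.  84.  75.] ((485.620361328125, -45.24565124511719), (118.6866226196289, 135.50460815429688), 10.98365592956543)
scene plate_center 0.57 [342.9, 175.5] 1072 [0.356 0.339 0.008] [ 86. 232. 223.] ((348.34771728515625, 345.10968017578125), (136.0180206298828, 115.55502319335938), 73.29765319824219)
scene spare_center 0.96 [250.0, 279.1] 2033 [ 0.641 -0.021  0.009] [255. 255. 255.] ((630.7646484375, -17.482559204101562), (116.10846710205078, 137.39544677734375), 2.905963897705078)
scene fence 0.76 [295.5, 239.3] 5040 [0.576 0.106 0.03 ] [ 88. 130. 102.] ((504.21343994140625, 113.31910705566406), (450.43115234375, 119.49900817871094), 5.975642681121826)
top plate_center 0.79 [391.7, 291.2] 2444 [ 0.305 -0.158  0.009] [247. 247.  10.] ((305.1082458496094, -160.58547973632812), (133.6789093017578, 103.23857116699219), 38.160465240478516)
[... 866 characters left out ...]
0226e-02]), 'qvel': array([-4.53639205e-05, -2.38509230e-03, -2.59438781e-03,  2.35240932e-03,
        2.06476347e-04, -1.69477318e-04]), 'joint_efforts': array([-1.79265689e-04, -4.22914732e+01, -3.65099788e+01, -1.16434867e-04,
        2.34741616e-03, -1.26382889e-05]), 'eef_pos': array([0.17324655, 0.62641301, 0.22244884]), 'tool_rot': array([[-9.63828481e-01,  2.66523262e-01, -9.51912024e-05],
       [ 2.66523278e-01,  9.63828450e-01, -2.48919356e-04],
       [ 2.54051902e-05, -2.65286236e-04, -9.99999964e-01]]), 'force': array([ 0.14594093, -0.27694718, -0.55572238]), 'wrist_torque': array([ 0.01401726,  0.00435639, -0.02920504]), 'gripper_force': 0.0, 'finger_gap': 0.08533757376267773}
```

```bash
python3 -c "
import cv2,numpy as np
a=cv2.imread('pics/scene0.png');b=cv2.imread('pics/top0.png')
cv2.imwrite('pics/both0.png',cv2.resize(np.vstack([a,b]),(448,600+72))[:600]) if 0 else cv2.imwrite('pics/both0.png',cv2.resize(np.hstack([a,b]),(800,300)))"
```

```text
(no output)
```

View pics/both0.png

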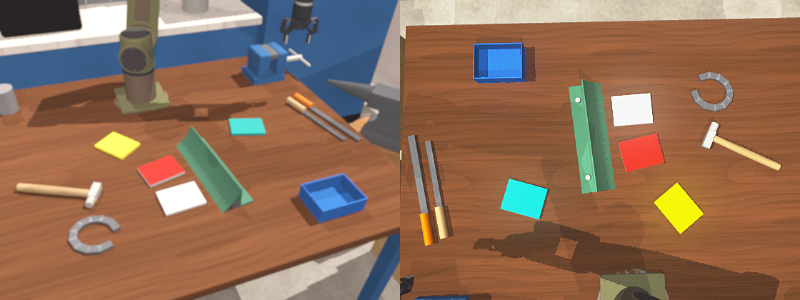

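Candidates for plate_center, in the top picture: yellow (392,291), turquoise (177,278), red (338,213). Red fits: it shows the red face and lies in front of the fence beside the white spare at (325,149). I'll confirm this in a crop and fit the fence.

```bash
cat >> h.py <<'E'
def fit(cam="top"):
    p,d=grab_frame(cam); r=silhouettes("fence",cam)[0]; P=pts(cam,d,r["pixels"])
    T=P[(P[:,2]>.068)&(P[:,2]<.08)]
    return p,d,P,T
E
python3 - <<'E'
from h import *
p,d,P,T=fit()
cv2.imwrite("pics/crop.png",cv2.resize(p[100:320,230:430,::-1],None,fx=2.7,fy=2.7))
L=cv2.fitLine(T[:,:2].astype(np.float32),cv2.DIST_HUBER,0,.001,.001).ravel(); print(len(T),L,np.degrees(np.arctan2(L[1],L[0])))
y=-L[:2]*np.sign(L[0]); x=np.array([y[1],-y[0]]); 
print("fx",x,"fy",y)
Q=np.c_[P[:,:2]@x,P[:,:2]@y,P[:,2]]; t=np.median(np.c_[T[:,:2]@x][:,0]) if 0 else np.median(T[:,:2]@x)
print("top u",t,"fence v range",np.percentile(Q[:,1],[.5,99.5]))
for a in np.arange(-.08,.07,.01):
    s=Q[np.abs(Q[:,0]-t-a)<.005]; print(round(a,2),len(s),np.median(s[:,2]).round(3) if len(s) else '')
for n,c in (("red",(.4893,-.0435)),("wh",(.6335,-.0191))): print(n,np.array(c)@x-t+.06,np.array(c)@y)
E
```

```text
410 [0.9943129  0.10649821 0.53825    0.12327724] 6.113492
fx [-0.10649821  0.9943129 ] fy [-0.9943129  -0.10649821]
top u 0.06530909926668917 fence v range [-0.73183543 -0.37714133]
-0.08 0 
-0.07 0 
-0.06 321 0.001
-0.05 616 0.007
-0.04 622 0.016
-0.03 641 0.026
-0.02 656 0.038
-0.01 673 0.053
-0.0 641 0.07
0.01 632 0.005
0.02 632 0.005
0.03 623 0.005
0.04 632 0.005
0.05 224 0.005
0.06 0 
0.07 0 
red -0.10067128459886823 -0.4818846211642027
wh -0.09176709238366398 -0.6278630951732397
```

View pics/crop.png

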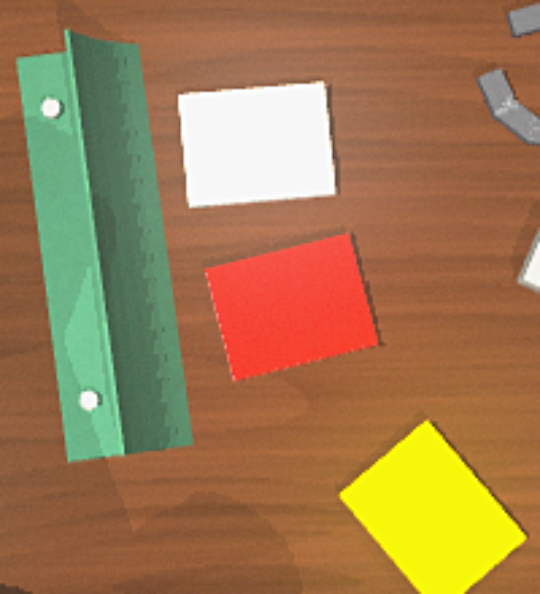

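The crop confirms it: the red plate is at crop (290,305), the white spare at (258,145) and the yellow look-alike at (435,520). I'm moving behind the red plate's rear edge with the fingers half open.

>>> drive_tool(
  deltas="0.18 0.04 -0.091 0 0 0 -0.033;0.18 0.04 -0.091 0 0 0 -0.033;0.18 0.04 -0.091 0 0 0 -0.033;0.18 0.04 -0.091 0 0 0 -0.033;0.18 0.04 -0.091 0 0 0 -0.033;0.18 0.04 -0.091 0 0 0 -0.033;0.18 0.04 -0.091 0 0 0 -0.033;0.18 0.04 -0.091 0 0 0 -0.033",
  force=30,
)

```text
clock: 1.17
eef_pos: [0.3016, 0.3336, 0.2228]
tool_rot: [[-0.774, 0.634, 0.001], [0.634, 0.774, 0.0], [-0.0, 0.001, -1.0]]
force: [0.6, 0.1, -0.3]
finger_gap: 0.0503
gripper_force: 0.0
```

>>> drive_tool(
  deltas="0.18 0.04 -0.091 0 0 0 -0.033;0.18 0.04 -0.091 0 0 0 -0.033;0.18 0.04 -0.091 0 0 0 -0.033;0.18 0.04 -0.091 0 0 0 -0.033;0.18 0.04 -0.091 0 0 0 -0.033;0.18 0.04 -0.091 0 0 0 -0.033;0.18 0.04 -0.091 0 0 0 -0.033;0.18 0.04 -0.091 0 0 0 -0.033",
)

```text
clock: 1.83
eef_pos: [0.4297, 0.0421, 0.2231]
tool_rot: [[-0.452, 0.892, 0.002], [0.892, 0.452, 0.0], [-0.001, 0.001, -1.0]]
force: [0.6, 0.4, -0.1]
finger_gap: 0.0505
gripper_force: 0.0
```

>>> drive_tool(
  deltas="0.18 0.04 -0.091 0 0 0 -0.033;0.18 0.04 -0.091 0 0 0 -0.033;0.18 0.04 -0.091 0 0 0 -0.033;0.18 0.04 -0.091 -0.02 0 0 -0.033;0.18 0.04 -0.091 -0.04 0 0 -0.033;0.18 0 0 -0.09 0 0 0;0.18 0 0 -0.09 0 0 0;0.18 0 0 0 0 0 0",
)

```text
clock: 2.5
eef_pos: [0.5038, -0.1359, 0.1191]
tool_rot: [[-0.209, 0.978, -0.013], [0.978, 0.209, 0.005], [0.008, -0.012, -1.0]]
force: [-2.6, 0.9, -0.5]
finger_gap: 0.0501
gripper_force: 0.0
```

>>> drive_tool(
  deltas="0.18 0.01 -0.02 -0.05 0 0 0;0.18 0.01 -0.01 -0.05 0 0 0;0.18 0 0 -0.05 0 0 0;0.18 0 0 -0.04 0 0 0;0.18 0 0 0 0 0 0;0.18 0 0 0 0 0 0",
)

```text
clock: 3.0
eef_pos: [0.517, -0.1486, 0.0519]
tool_rot: [[-0.211, 0.977, -0.0], [0.977, 0.211, 0.0], [0.0, -0.0, -1.0]]
force: [-0.5, 0.3, 0.0]
finger_gap: 0.0503
gripper_force: 0.0
```

>>> drive_tool(
  deltas="0.18 0 0 -0.03 0 0 0;0.18 0 0 -0.03 0 0 0;0.18 0 0 0 0 0 0;0.18 0 0 0 0 0 0",
)

```text
clock: 3.33
eef_pos: [0.5162, -0.1486, 0.0264]
tool_rot: [[-0.211, 0.977, -0.002], [0.977, 0.211, 0.001], [0.001, -0.001, -1.0]]
force: [0.2, -0.0, 1.1]
finger_gap: 0.0504
gripper_force: 0.0
```

>>> drive_tool(
  deltas="0.18 0 0 -0.005 0 0 0;0.18 0 0 -0.005 0 0 0;0.18 0 0 0 0 0 0",
)

```text
clock: 3.58
eef_pos: [0.5168, -0.1489, 0.023]
tool_rot: [[-0.211, 0.978, -0.0], [0.978, 0.211, 0.0], [0.0, -0.0, -1.0]]
force: [-0.8, 0.3, 0.2]
finger_gap: 0.0504
gripper_force: 0.0
```

Run:
```python
from h import *
s=sensors.state(); print(s["eef_pos"],s["force"])
p,d=grab_frame("scene")
cv2.imwrite("pics/s1.png",cv2.resize(p[180:320,140:320,::-1],None,fx=4,fy=4))
```

```text
[ 0.51683173 -0.14892551  0.02301736] [-0.78362782  0.2719747   0.15355279]
```

View pics/s1.png

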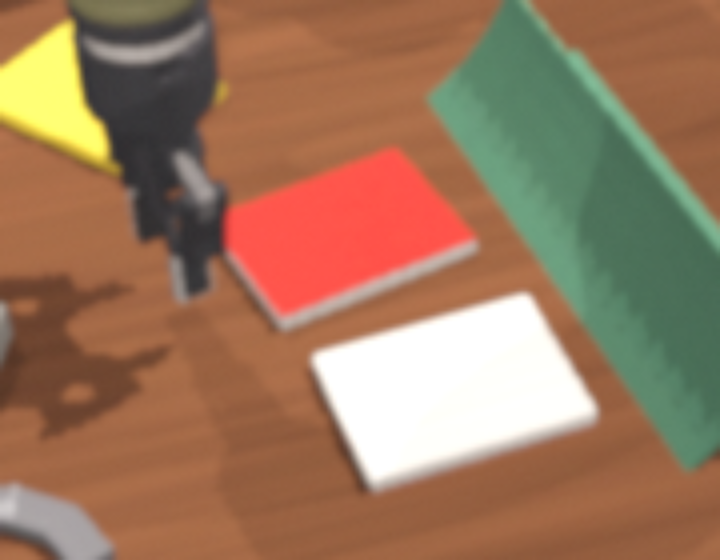

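The fingers, with the near tip at crop (190,295), stand just behind the red plate's rear edge and still a few mm up. I'm feeling for the bench.

>>> drive_tool(
  deltas="0.18 0 0 -0.005 0 0 0;0.18 0 0 -0.0025 0 0 0;0.18 0 0 0 0 0 0",
)

```text
clock: 3.88
eef_pos: [0.5167, -0.1489, 0.0198]
tool_rot: [[-0.211, 0.978, -0.0], [0.978, 0.211, 0.0], [0.0, -0.0, -1.0]]
force: [-0.2, 0.6, -0.6]
finger_gap: 0.0507
gripper_force: 0.0
```

>>> drive_tool(
  deltas="0.18 0 0 -0.0025 0 0 0;0.18 0 0 0 0 0 0",
)

```text
clock: 4.05
eef_pos: [0.5167, -0.1489, 0.0189]
tool_rot: [[-0.211, 0.978, -0.0], [0.978, 0.211, 0.0], [0.0, -0.0, -1.0]]
force: [0.4, 1.0, -0.5]
finger_gap: 0.0504
gripper_force: 0.0
```

>>> drive_tool(
  deltas="0.18 0 0 -0.0025 0 0 0;0.18 0 0 0 0 0 0",
)

```text
clock: 4.22
eef_pos: [0.5167, -0.1489, 0.0179]
tool_rot: [[-0.211, 0.978, -0.0], [0.978, 0.211, 0.0], [0.0, -0.0, -1.0]]
force: [0.9, 0.6, -0.1]
finger_gap: 0.0502
gripper_force: 0.0
```

>>> drive_tool(
  deltas="0.18 0 0 -0.0025 0 0 0;0.18 0 0 0 0 0 0",
)

```text
clock: 4.38
eef_pos: [0.5167, -0.1489, 0.0169]
tool_rot: [[-0.211, 0.978, -0.0], [0.978, 0.211, 0.0], [0.0, -0.0, -1.0]]
force: [0.5, 0.1, -0.6]
finger_gap: 0.0504
gripper_force: 0.0
```

>>> drive_tool(
  deltas="0.18 0 0 -0.0025 0 0 0;0.18 0 0 0 0 0 0",
)

```text
clock: 4.55
eef_pos: [0.5167, -0.1489, 0.0159]
tool_rot: [[-0.211, 0.978, -0.0], [0.978, 0.211, 0.0], [0.0, -0.0, -1.0]]
force: [0.5, 0.4, -0.6]
finger_gap: 0.0503
gripper_force: 0.0
```

>>> drive_tool(
  deltas="0.18 0 0 -0.0025 0 0 0;0.18 0 0 0 0 0 0",
)

```text
clock: 4.72
eef_pos: [0.5167, -0.1489, 0.0149]
tool_rot: [[-0.211, 0.978, -0.0], [0.978, 0.211, 0.0], [0.0, -0.0, -1.0]]
force: [0.5, 0.7, 0.4]
finger_gap: 0.0504
gripper_force: 0.0
```

>>> drive_tool(
  deltas="0.18 0 0 -0.0025 0 0 0;0.18 0 0 0 0 0 0",
)

```text
clock: 4.88
eef_pos: [0.5167, -0.1488, 0.0139]
tool_rot: [[-0.211, 0.978, -0.0], [0.978, 0.211, 0.0], [0.0, -0.0, -1.0]]
force: [-0.3, 0.3, 0.4]
finger_gap: 0.0504
gripper_force: 0.0
```

>>> drive_tool(
  deltas="0.18 0 0 -0.0025 0 0 0;0.18 0 0 0 0 0 0",
)

```text
clock: 5.05
eef_pos: [0.5167, -0.1489, 0.0129]
tool_rot: [[-0.211, 0.978, -0.0], [0.978, 0.211, 0.0], [0.0, -0.0, -1.0]]
force: [-0.4, 0.5, -0.3]
finger_gap: 0.0502
gripper_force: 0.0
```

>>> drive_tool(
  deltas="0.18 -0.003 0.025 -0.002 0 0 0;0.18 -0.003 0.025 0 0 0 0;0.18 -0.003 0.025 0 0 0 0;0.18 -0.0015 0.012 0 0 0 -0.012;0.18 -0.0015 0.012 0 0 0 -0.012;0.18 -0.0015 0.012 0 0 0 -0.012;0.18 -0.0015 0.012 0 0 0 -0.012;0.18 -0.0015 0.012 0 0 0 -0.012",
)

```text
clock: 5.72
eef_pos: [0.5099, -0.0935, 0.0122]
tool_rot: [[-0.118, 0.993, -0.0], [0.993, 0.118, 0.0], [0.0, -0.0, -1.0]]
force: [0.1, -0.3, -1.1]
finger_gap: 0.0505
gripper_force: 0.0
```

>>> drive_tool(
  deltas="0.18 -0.001 0.01 0 0 0 -0.008;0.18 0 0 0 0 0 0",
)

```text
clock: 5.88
eef_pos: [0.5094, -0.0895, 0.0121]
tool_rot: [[-0.107, 0.994, -0.0], [0.994, 0.107, 0.0], [0.0, -0.0, -1.0]]
force: [-0.1, 0.6, -0.4]
finger_gap: 0.0505
gripper_force: 0.0
```

```bash
cat >> h.py <<'E'
FX=np.array([-.1065,.9943]);FY=np.array([-.9943,-.1065]);O=FX*.006+FY*-.554
def ff(xy): q=np.asarray(xy)[...,:2]-O; return np.stack([q@FX,q@FY],-1)
def look(n,y0=100,y1=260,x0=240,x1=440,cam="top",f=4):
    s=sensors.state(); print("tcp",ff(s["eef_pos"]).round(4),s["eef_pos"].round(4),s["force"].round(1))
    p,d=grab_frame(cam)
    hsv=cv2.cvtColor(p,cv2.COLOR_RGB2HSV)
    m=(((hsv[...,0]<4)|(hsv[...,0]>174))&(hsv[...,1]>140)&(hsv[...,2]>90))
    k,l,st,_=cv2.connectedComponentsWithStats(m.astype(np.uint8)); m=l==1+np.argmax(st[1:,4])
    P=pts(cam,d,m)
    if len(P):
        c=P.mean(0); nrm=np.linalg.svd(P-c,full_matrices=0)[2][2]
        print(len(P),"red c",ff(c),c[2],"tilt",np.degrees(np.arccos(abs(nrm[2]))),"z",np.percentile(P[:,2],[1,99]))
        F=ff(P); print(cv2.minAreaRect((F*1000).astype(np.float32)))
    if n: cv2.imwrite("pics/"+n,cv2.resize(p[y0:y1,x0:x1,::-1],None,fx=f,fy=f))
E
python3 -c "
from h import *
look('')"
```

```text
tcp [-0.1493  0.057 ] [ 0.5094 -0.0895  0.0121] [-0.1  0.6 -0.4]
1339 red c [-0.07552669  0.07178629] 0.009171895306186973 tilt 0.4416880424400935 z [0.00305532 0.01426399]
((-83.98381042480469, 75.31494140625), (94.01968383789062, 99.46099090576172), 6.5134358406066895)
```

```bash
python3 -c "
from h import *
look('s2.png',180,320,140,320,'scene')"
```

```text
tcp [-0.1498  0.0569] [ 0.5096 -0.09    0.0122] [-0.5 -0.4 -0.8]
1133 red c [-0.09810032  0.0624405 ] 0.011558281045531619 tilt 12.468159718066365 z [0.00491254 0.10152237]
((-101.92815399169922, 55.082122802734375), (130.85708618164062, 131.68087768554688), 5.3456950187683105)
```

View pics/s2.png

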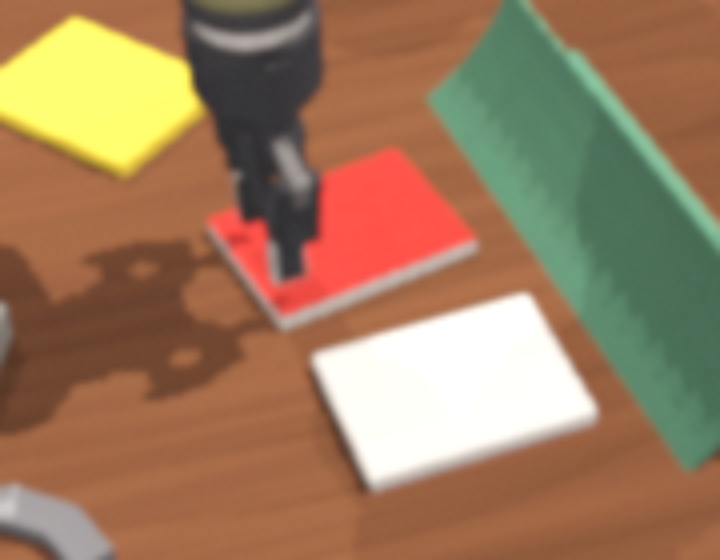

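The picture shows the fingers hovering over the red plate, with the near tip at crop (290,275). They are higher than the reported TCP implies, so I'm measuring the real fingertip position.

Run:
```python
from h import *
for cam in ("scene","top"):
    p,d=grab_frame(cam); v=d>0
    m=camera_model(cam); K=np.array(m["K"]); T=np.array(m["cam_to_world"])
    P=np.full((420,560,3),np.nan); P[v]=pts(cam,d,v)
    F=ff(P); dark=p.max(2)<140
    sel=(abs(F[...,0]+.149)<.06)&(abs(F[...,1]-.057)<.08)&(P[...,2]>.013)&(P[...,2]<.07)
    Q=np.c_[F[sel],P[sel][:,2]]; print(cam,len(Q))
    for z in np.arange(.01,.07,.006):
        s=Q[(Q[:,2]>=z)&(Q[:,2]<z+.006)]
        if len(s)>3: print(round(z,3),len(s),"x",np.percentile(s[:,0],[3,50,97]).round(3),"y",np.percentile(s[:,1],[3,25,50,75,97]).round(3))
```

```text
scene 167
0.01 5 x [-0.173 -0.162 -0.103] y [0.028 0.047 0.068 0.093 0.099]
0.022 14 x [-0.161 -0.154 -0.144] y [0.022 0.025 0.055 0.081 0.084]
0.028 24 x [-0.162 -0.157 -0.143] y [0.019 0.022 0.079 0.082 0.084]
0.034 30 x [-0.162 -0.156 -0.142] y [0.016 0.018 0.022 0.027 0.083]
0.04 28 x [-0.162 -0.155 -0.141] y [0.016 0.018 0.024 0.08  0.083]
0.046 28 x [-0.162 -0.158 -0.143] y [0.016 0.017 0.023 0.081 0.086]
0.052 18 x [-0.163 -0.159 -0.144] y [0.015 0.021 0.054 0.081 0.085]
0.058 9 x [-0.163 -0.161 -0.159] y [0.037 0.081 0.085 0.087 0.096]
0.064 11 x [-0.165 -0.163 -0.158] y [0.009 0.05  0.081 0.083 0.103]
top 15
0.01 13 x [-0.125 -0.102 -0.09 ] y [-0.005  0.029  0.032  0.045  0.108]
```

The tips stand about 22 mm up, at fence (−0.152, 0.052). I'm backing off, shifting slightly, and lowering by feel.

>>> drive_tool(
  deltas="0.18 -0.003 -0.032 0.01 0 0 0;0.18 -0.003 -0.032 0 0 0 0;0.18 -0.003 -0.032 0 0 0 0;0.18 -0.003 -0.032 0 0 0 0;0.18 0 0 -0.02 0 0 0;0.18 0 0 -0.02 0 0 0;0.18 0 0 0 0 0 0;0.18 0 0 0 0 0 0",
)

```text
clock: 6.75
eef_pos: [0.5038, -0.1415, -0.0012]
tool_rot: [[-0.105, 0.994, -0.003], [0.994, 0.105, 0.001], [0.002, -0.003, -1.0]]
force: [0.1, -1.2, 0.3]
finger_gap: 0.0503
gripper_force: 0.0
```

>>> drive_tool(
  deltas="0.18 0 0 -0.005 0 0 0;0.18 0 0 0 0 0 0",
)

```text
clock: 6.92
eef_pos: [0.5049, -0.1416, -0.0021]
tool_rot: [[-0.106, 0.994, -0.001], [0.994, 0.106, 0.0], [0.0, -0.001, -1.0]]
force: [0.4, 0.1, -0.3]
finger_gap: 0.0504
gripper_force: 0.0
```

>>> drive_tool(
  deltas="0.18 0 0 -0.005 0 0 0;0.18 0 0 0 0 0 0",
)

```text
clock: 7.08
eef_pos: [0.505, -0.1418, -0.0039]
tool_rot: [[-0.106, 0.994, -0.0], [0.994, 0.106, 0.0], [0.0, -0.0, -1.0]]
force: [0.5, -0.4, 0.4]
finger_gap: 0.0501
gripper_force: 0.0
```

>>> drive_tool(
  deltas="0.18 0 0 -0.004 0 0 0;0.18 0 0 0 0 0 0",
)

```text
clock: 7.25
eef_pos: [0.5049, -0.1419, -0.0055]
tool_rot: [[-0.106, 0.994, -0.0], [0.994, 0.106, 0.0], [0.0, -0.0, -1.0]]
force: [-0.5, 0.3, 0.2]
finger_gap: 0.0502
gripper_force: 0.0
```

>>> drive_tool(
  deltas="0.18 0 0 -0.003 0 0 0;0.18 0 0 0 0 0 0",
)

```text
clock: 7.42
eef_pos: [0.5049, -0.1421, -0.0067]
tool_rot: [[-0.105, 0.994, -0.0], [0.994, 0.105, 0.0], [0.0, -0.0, -1.0]]
force: [-0.2, 0.4, 0.5]
finger_gap: 0.0502
gripper_force: 0.0
```

Run:
```python
from h import *
s=sensors.state(); t=ff(s["eef_pos"]); print(t,s["eef_pos"],s["force"])
cam="scene"
for i in range(2):
    p,d=grab_frame(cam); v=d>0
    P=np.full((420,560,3),np.nan); P[v]=pts(cam,d,v); F=ff(P)
    # dark finger pixels
    sel=(abs(F[...,0]-t[0])<.025)&(abs(F[...,1]-t[1])<.05)&(P[...,2]<.05)
    Q=np.c_[F[sel],P[sel][:,2]]
    for z in np.arange(-.006,.05,.004):
        s=Q[(Q[:,2]>=z)&(Q[:,2]<z+.004)]
        if len(s)>1: print(round(z,3),len(s),"x",np.percentile(s[:,0],[3,50,97]).round(3),"y",np.percentile(s[:,1],[3,50,97]).round(3))
```

```text
[-0.20102368  0.06705758] [ 0.50493572 -0.14205791 -0.00668134] [-0.21587208  0.38624688  0.4834388 ]
-0.006 108 x [-0.224 -0.211 -0.178] y [0.019 0.047 0.106]
-0.002 246 x [-0.225 -0.212 -0.177] y [0.019 0.049 0.114]
0.002 18 x [-0.224 -0.209 -0.184] y [0.027 0.038 0.097]
0.006 9 x [-0.213 -0.209 -0.196] y [0.035 0.09  0.095]
0.01 11 x [-0.213 -0.204 -0.194] y [0.028 0.036 0.091]
0.014 23 x [-0.213 -0.207 -0.192] y [0.026 0.031 0.093]
0.018 11 x [-0.213 -0.208 -0.2  ] y [0.026 0.031 0.091]
0.022 17 x [-0.214 -0.208 -0.194] y [0.027 0.031 0.094]
0.026 15 x [-0.213 -0.208 -0.194] y [0.024 0.03  0.092]
0.03 20 x [-0.213 -0.208 -0.194] y [0.026 0.033 0.095]
0.034 8 x [-0.213 -0.207 -0.195] y [0.025 0.036 0.091]
0.038 5 x [-0.213 -0.211 -0.203] y [0.043 0.09  0.097]
0.042 3 x [-0.214 -0.213 -0.212] y [0.09  0.093 0.094]
0.046 5 x [-0.216 -0.214 -0.213] y [0.029 0.034 0.092]
-0.006 92 x [-0.225 -0.211 -0.179] y [0.019 0.049 0.111]
-0.002 240 x [-0.225 -0.212 -0.178] y [0.018 0.048 0.112]
0.002 29 x [-0.223 -0.21  -0.18 ] y [0.019 0.037 0.111]
0.006 11 x [-0.213 -0.207 -0.195] y [0.032 0.09  0.094]
0.01 12 x [-0.213 -0.207 -0.194] y [0.028 0.062 0.094]
0.014 19 x [-0.213 -0.208 -0.195] y [0.026 0.033 0.092]
0.018 16 x [-0.213 -0.208 -0.193] y [0.024 0.032 0.091]
0.022 20 x [-0.214 -0.209 -0.194] y [0.025 0.033 0.094]
0.026 10 x [-0.213 -0.208 -0.199] y [0.025 0.031 0.093]
0.03 17 x [-0.214 -0.204 -0.192] y [0.024 0.028 0.094]
0.034 15 x [-0.214 -0.208 -0.196] y [0.026 0.089 0.092]
0.038 3 x [-0.213 -0.212 -0.211] y [0.09  0.09  0.092]
0.042 3 x [-0.214 -0.212 -0.211] y [0.093 0.094 0.096]
0.046 4 x [-0.215 -0.214 -0.211] y [0.027 0.061 0.094]
```

>>> drive_tool(
  deltas="0.18 0 0 -0.0025 0 0 0;0.18 0 0 0 0 0 0",
)

```text
clock: 7.68
eef_pos: [0.505, -0.1421, -0.0076]
tool_rot: [[-0.105, 0.994, -0.0], [0.994, 0.105, 0.0], [0.0, -0.0, -1.0]]
force: [-0.0, -0.6, -0.3]
finger_gap: 0.0504
gripper_force: 0.0
```

>>> drive_tool(
  deltas="0.18 0 0 -0.0025 0 0 0;0.18 0 0 0 0 0 0",
)

```text
clock: 7.85
eef_pos: [0.5049, -0.1421, -0.0087]
tool_rot: [[-0.105, 0.994, -0.0], [0.994, 0.105, 0.0], [0.0, -0.0, -1.0]]
force: [-0.1, 0.7, 0.4]
finger_gap: 0.0504
gripper_force: 0.0
```

>>> drive_tool(
  deltas="0.18 0 0 -0.0025 0 0 0;0.18 0 0 0 0 0 0",
)

```text
clock: 8.02
eef_pos: [0.5049, -0.1421, -0.0097]
tool_rot: [[-0.105, 0.994, -0.0], [0.994, 0.105, 0.0], [0.0, -0.0, -1.0]]
force: [0.6, 0.0, 0.7]
finger_gap: 0.0505
gripper_force: 0.0
```

>>> drive_tool(
  deltas="0.18 0 0 -0.0025 0 0 0;0.18 0 0 0 0 0 0",
)

```text
clock: 8.18
eef_pos: [0.5049, -0.1421, -0.0107]
tool_rot: [[-0.105, 0.994, -0.0], [0.994, 0.105, 0.0], [0.0, -0.0, -1.0]]
force: [-0.7, -0.4, 0.6]
finger_gap: 0.0505
gripper_force: 0.0
```

>>> drive_tool(
  deltas="0.18 0 0 -0.0025 0 0 0;0.18 0 0 0 0 0 0",
)

```text
clock: 8.35
eef_pos: [0.5049, -0.1421, -0.0117]
tool_rot: [[-0.105, 0.994, -0.0], [0.994, 0.105, 0.0], [0.0, -0.0, -1.0]]
force: [-1.0, 0.1, 0.5]
finger_gap: 0.0501
gripper_force: 0.0
```

>>> drive_tool(
  deltas="0.18 0 0 -0.0025 0 0 0;0.18 0 0 0 0 0 0",
)

```text
clock: 8.52
eef_pos: [0.5051, -0.1421, -0.0118]
tool_rot: [[-0.106, 0.994, -0.001], [0.994, 0.106, 0.0], [0.0, -0.001, -1.0]]
force: [-3.4, 1.4, 6.4]
finger_gap: 0.0499
gripper_force: 3.2
```

Bench contact comes at reading −0.0117. I'm raising 3 mm and pushing.

>>> drive_tool(
  deltas="0.18 0 0 0.008 0 0 0;0.18 -0.0032 0.03 0 0 0 0;0.18 -0.0032 0.03 0 0 0 0;0.18 -0.0022 0.02 0 0 0 0;0.18 -0.0022 0.02 0 0 0 0;0.18 -0.0022 0.02 0 0 0 0;0.18 -0.0022 0.02 0 0 0 0;0.18 0 0 0 0 0 0",
)

```text
clock: 9.18
eef_pos: [0.4984, -0.0843, -0.0097]
tool_rot: [[-0.107, 0.994, -0.001], [0.994, 0.107, 0.001], [0.001, -0.001, -1.0]]
force: [0.1, 0.9, 0.4]
finger_gap: 0.0502
gripper_force: 0.0
```

```bash
python3 -c "
from h import *
look('')"
```

```text
tcp [-0.1429  0.0674] [ 0.4984 -0.0843 -0.0097] [0.1 0.9 0.4]
1892 red c [-0.05496918  0.06422696] 0.009068497818875877 tilt 0.19724103358257514 z [0.00367705 0.01435144]
((-61.44468688964844, 66.28753662109375), (100.22785949707031, 120.0055923461914), 89.91104125976562)
```

The plate is squared up and its front is at the foot line. I'm pushing it up the ramp.

>>> drive_tool(
  deltas="0.18 -0.0022 0.02 0 0 0 0;0.18 -0.0022 0.02 0 0 0 0;0.18 -0.0022 0.02 0 0 0 0;0.18 -0.0022 0.02 0 0 0 0;0.18 -0.0022 0.02 0 0 0 0;0.18 -0.0022 0.02 0 0 0 0;0.18 -0.0022 0.02 0 0 0 0;0.18 -0.0022 0.02 0 0 0 0",
)

```text
clock: 9.9
eef_pos: [0.4914, -0.0212, -0.0096]
tool_rot: [[-0.105, 0.994, -0.001], [0.994, 0.105, 0.0], [0.0, -0.001, -1.0]]
force: [0.7, -2.1, -2.9]
finger_gap: 0.0502
gripper_force: 1.5
```

>>> drive_tool(
  deltas="0.18 -0.0022 0.02 0 0 0 0;0.18 -0.0022 0.02 0 0 0 0;0.18 -0.0022 0.02 0 0 0 0;0.18 -0.0022 0.02 0 0 0 0;0.18 0 0 0 0 0 0",
)

```text
clock: 10.32
eef_pos: [0.4882, 0.0116, -0.0092]
tool_rot: [[-0.106, 0.994, -0.0], [0.994, 0.106, 0.001], [0.001, -0.0, -1.0]]
force: [0.1, 0.6, -0.9]
finger_gap: 0.0504
gripper_force: 0.0
```

```bash
python3 -c "
from h import *
look('',cam='scene');look('s3.png',60,280,230,430,'top',2.7)"
```

```text
tcp [-0.0464  0.0674] [ 0.4882  0.0116 -0.0092] [ 0.1  0.6 -0.9]
1139 red c [0.01994432 0.05745661] 0.054931325746501496 tilt 40.26187698276805 z [0.0076088 0.0890009]
((8.767303466796875, 54.88215255737305), (115.78154754638672, 105.05506896972656), 89.56353759765625)
tcp [-0.047   0.0672] [ 0.4884  0.0111 -0.0092] [-0.7  0.3  0.4]
1094 red c [0.03552112 0.06554452] 0.06656925786844232 tilt 40.64773765393808 z [0.03838526 0.09122652]
((31.922456741333008, 66.4314956665039), (99.63397979736328, 64.48336029052734), 89.71792602539062)
```

View pics/s3.png

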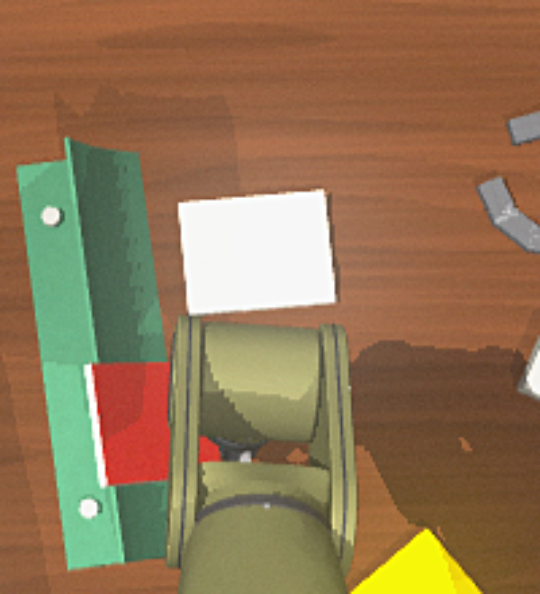

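The plate leans squarely on the fence at about 40°, with its front edge at crop (97,425) over the top. I'm pushing 22 mm more towards the foot line.

>>> drive_tool(
  deltas="0.18 -0.0012 0.011 0 0 0 0;0.18 -0.0012 0.011 0 0 0 0;0.18 -0.0012 0.011 0 0 0 0;0.18 -0.0012 0.011 0 0 0 0;0.18 -0.0012 0.011 0 0 0 0;0.18 0 0 0 0 0 0",
)

```text
clock: 10.92
eef_pos: [0.4857, 0.0327, -0.0095]
tool_rot: [[-0.106, 0.994, -0.0], [0.994, 0.106, 0.001], [0.001, -0.0, -1.0]]
force: [-0.6, -0.3, 0.2]
finger_gap: 0.0502
gripper_force: 0.0
```

```bash
python3 -c "
from h import *
look('',cam='scene');look('',cam='top')"
```

```text
tcp [-0.0252  0.0675] [ 0.4857  0.0327 -0.0095] [-0.6 -0.3  0.2]
1013 red c [0.03483811 0.05777421] 0.06278654123301758 tilt 48.28055271545933 z [0.00821719 0.09891615]
((24.1312313079834, 56.28660583496094), (91.44681549072266, 114.1601333618164), 0.49172091484069824)
tcp [-0.0254  0.0675] [ 0.4858  0.0325 -0.0094] [-0.6  0.3 -0.2]
709 red c [0.05173481 0.06638367] 0.08034959007718362 tilt 48.76839808412949 z [0.0545396  0.10334517]
((49.80896759033203, 67.1732177734375), (98.5704345703125, 44.5709342956543), 89.8027114868164)
```

>>> drive_tool(
  deltas="0.18 -0.0008 0.007 0 0 0 0;0.18 0 0 0 0 0 0;0.18 0 0 0 0 0 0;0.18 0 0 0 0 0 0;0.18 0.002 -0.02 0 0 0 0;0.18 0.005 -0.05 0 0 0 0;0.18 0 0 0 0 0 0",
)

```text
clock: 11.6
eef_pos: [0.489, 0.0047, -0.0091]
tool_rot: [[-0.104, 0.995, 0.001], [0.995, 0.104, -0.001], [-0.001, 0.001, -1.0]]
force: [-0.3, 0.9, 0.3]
finger_gap: 0.0505
gripper_force: 0.0
```

>>> drive_tool(
  deltas="0.18 0 0 0.08 0 0 0;0.18 0 0 0.09 0 0 0;0.18 0 0 0.09 0 0 0;0.18 0 0 0.09 0 0 0;0.18 0 0 0.05 0 0 0;0.18 0 0 0 0 0 0",
)

```text
clock: 12.1
eef_pos: [0.4921, 0.0064, 0.1573]
tool_rot: [[-0.105, 0.994, 0.011], [0.994, 0.105, -0.001], [-0.002, 0.011, -1.0]]
force: [0.5, -0.0, 1.1]
finger_gap: 0.0506
gripper_force: 0.0
```

```bash
python3 -c "
from h import *
look('',cam='scene');look('',cam='top')"
```

```text
tcp [-0.052  0.064] [0.4921 0.0064 0.1573] [ 0.5 -0.   1.1]
1321 red c [0.02779123 0.06353483] 0.052667275217410686 tilt 49.506340183454604 z [0.00345397 0.09967169]
((27.719722747802734, 65.7603988647461), (98.52681732177734, 83.68070983886719), 89.4609375)
tcp [-0.0517  0.0656] [0.4905 0.0065 0.1541] [-0.2 -0.6 -2.2]
1201 red c [0.03291339 0.06580903] 0.058508143865562044 tilt 49.26727855802226 z [0.00925744 0.10410917]
((30.861400604248047, 67.21761322021484), (98.53593444824219, 83.00234985351562), 89.9342269897461)
```

It stays leaning at 49°. I'm going over and behind the raised edge.

>>> drive_tool(
  deltas="0.18 -0.0094 0.088 0 0 0 0;0.18 -0.0094 0.088 0 0 0 0;0.18 -0.0094 0.088 0 0 0 0;0.18 -0.0094 0.088 0 0 0 0;0.18 -0.0094 0.088 0 0 0 0;0.18 0 0 0 0 0 0;0.18 0 0 0 0 0 0",
)

```text
clock: 12.78
eef_pos: [0.4678, 0.1838, 0.148]
tool_rot: [[-0.109, 0.994, -0.005], [0.994, 0.109, -0.001], [-0.001, -0.005, -1.0]]
force: [0.2, -0.6, -0.2]
finger_gap: 0.0507
gripper_force: 0.0
```

>>> drive_tool(
  deltas="0.18 0 0 -0.06 0 0 0;0.18 0 0 -0.06 0 0 0;0.18 0 0 -0.06 0 0 0;0.18 0 0 -0.02 0 0 0;0.18 0 0 0 0 0 0;0.18 0 0 0 0 0 0",
)

```text
clock: 13.28
eef_pos: [0.4694, 0.1818, 0.0701]
tool_rot: [[-0.104, 0.995, -0.002], [0.995, 0.104, -0.001], [-0.0, -0.002, -1.0]]
force: [-0.8, -0.4, 0.2]
finger_gap: 0.0504
gripper_force: 0.0
```

```bash
python3 -c "
from h import *
look('s4.png',180,320,160,340,cam='scene')"
```

```text
tcp [0.1248 0.0679] [0.4694 0.1818 0.0701] [-0.8 -0.4  0.2]
1339 red c [0.02825806 0.06339154] 0.05341289052803235 tilt 49.400653626769476 z [0.00331327 0.10092335]
((28.055530548095703, 64.67243957519531), (98.70902252197266, 85.62477111816406), 88.43897247314453)
```

View pics/s4.png

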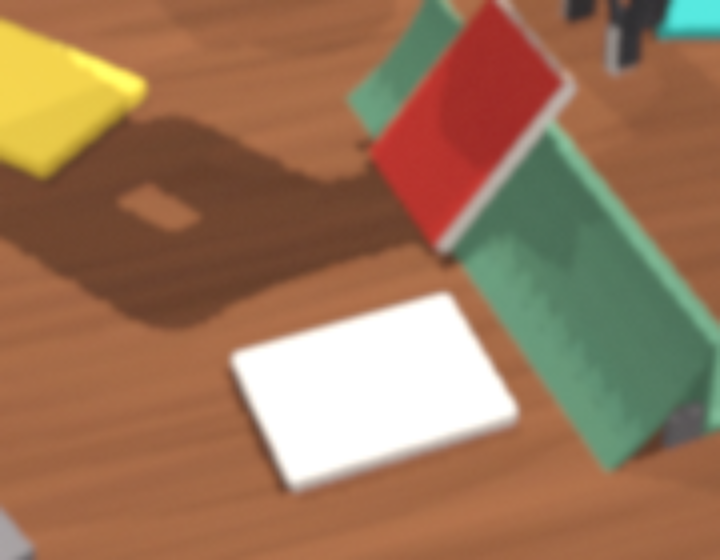

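The plate leans with its raised edge at crop (540,45) and the fingers are behind it at (620,50). The spare is untouched. I'm drawing back.

>>> drive_tool(
  deltas="0.18 0.0027 -0.025 0 0 0 0;0.18 0.0027 -0.025 0 0 0 0;0.18 0.0027 -0.025 0 0 0 0;0.18 0.0016 -0.015 0.01 0 0 0;0.18 0.0016 -0.015 0.012 0 0 0;0.18 0.0016 -0.015 0.012 0 0 0;0.18 0.0016 -0.015 0.01 0 0 0;0.18 0.0016 -0.015 0.01 0 0 0",
)

```text
clock: 14.0
eef_pos: [0.4763, 0.1221, 0.093]
tool_rot: [[-0.105, 0.994, 0.001], [0.994, 0.105, 0.0], [0.0, 0.001, -1.0]]
force: [1.0, -0.2, 0.2]
finger_gap: 0.0507
gripper_force: 0.2
```

```bash
python3 -c "
from h import *
look('',cam='scene');look('',cam='top')"
```

```text
tcp [0.0647 0.0674] [0.4763 0.1221 0.093 ] [ 1.  -0.2  0.2]
1138 red c [0.01392654 0.06374168] 0.05972878962786701 tilt 63.3103299981587 z [0.001788   0.11414014]
((13.996929168701172, 64.43670654296875), (99.46807861328125, 58.49671173095703), 89.14093780517578)
tcp [0.064  0.0668] [0.477  0.1215 0.0938] [ 0.3 -0.6 -0.3]
81 red c [0.02151115 0.10425544] 0.07529532225671844 tilt 63.84132024900633 z [0.0552806  0.11464001]
((20.122520446777344, 103.81749725341797), (45.253658294677734, 23.820446014404297), 55.3319206237793)
```

>>> drive_tool(
  deltas="0.18 0.0016 -0.015 0.007 0 0 0;0.18 0.0016 -0.015 0.005 0 0 0;0.18 0.0016 -0.015 0.004 0 0 0;0.18 0.0016 -0.015 0.002 0 0 0;0.18 0.0016 -0.015 0 0 0 0;0.18 0.0016 -0.015 0 0 0 0;0.18 0.0016 -0.015 0 0 0 0;0.18 0.0016 -0.015 0 0 0 0",
)

```text
clock: 14.77
eef_pos: [0.4811, 0.0739, 0.0992]
tool_rot: [[-0.105, 0.994, -0.001], [0.994, 0.105, -0.0], [-0.0, -0.001, -1.0]]
force: [-0.0, 0.4, -1.0]
finger_gap: 0.0505
gripper_force: 0.0
```

>>> drive_tool(
  deltas="0.18 0.0016 -0.015 0 0 0 0;0.18 0.0016 -0.015 0 0 0 0;0.18 0.0016 -0.015 0 0 0 0;0.18 0 0 0 0 0 0",
)

```text
clock: 15.1
eef_pos: [0.4833, 0.0557, 0.0994]
tool_rot: [[-0.104, 0.995, -0.0], [0.995, 0.104, -0.0], [-0.0, -0.0, -1.0]]
force: [-1.1, 0.8, 0.5]
finger_gap: 0.0504
gripper_force: 0.0
```

```bash
python3 -c "
from h import *
look('s5.png',180,320,160,340,cam='scene')"
```

```text
tcp [-0.0021  0.0676] [0.4833 0.0557 0.0994] [-1.1  0.8  0.5]
345 red c [-0.02466222  0.06558646] 0.05823196607960811 tilt 81.37266685336382 z [-0.00091704  0.11488584]
((-24.314868927001953, 66.48387145996094), (19.829633712768555, 86.77465057373047), 1.6294808387756348)
```

View pics/s5.png

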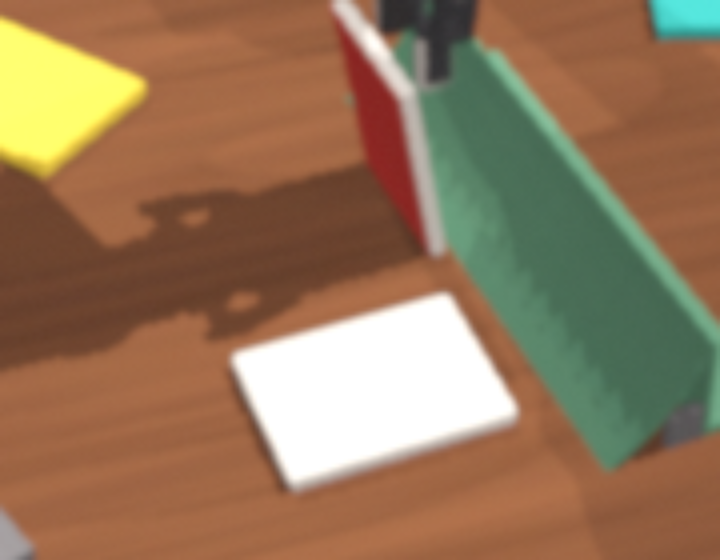

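The plate has gone past upright, its top edge at crop (375,45), tipping towards where it came from. I'm drawing a little further, then lifting away.

>>> drive_tool(
  deltas="0.18 0.0016 -0.015 0 0 0 0;0.18 0.0016 -0.015 0 0 0 0;0.18 0.0016 -0.015 0 0 0 0;0.18 0 0 0.03 0 0 0;0.18 0 0 0.06 0 0 0;0.18 0 0 0.06 0 0 0;0.18 0 0 0 0 0 0;0.18 0 0 0 0 0 0",
)

```text
clock: 15.82
eef_pos: [0.4866, 0.0386, 0.1623]
tool_rot: [[-0.105, 0.994, 0.005], [0.994, 0.105, -0.0], [-0.001, 0.005, -1.0]]
force: [-0.4, 0.6, -0.9]
finger_gap: 0.0504
gripper_force: 0.0
```

Run:
```python
from h import *
for c in ("top","scene"):
    p,d=grab_frame(c)
    for t in ("plate_center","spare_center"):
        for r in silhouettes(t,c):
            P=pts(c,d,r["pixels"]); print(c,t,round(r["conf"],2),ff(np.median(P,0)).round(3),np.percentile(P[:,2],[2,50,98]).round(3),np.median(p[r["pixels"]],0),cv2.minAreaRect((P[:,:2]*1000).astype(np.float32)))
a=cv2.resize(p[160:330,130:350,::-1],None,fx=2.7,fy=2.7); cv2.imwrite("pics/s6.png",a)
```

```text
top plate_center 0.82 [0.296 0.172] [0.002 0.009 0.014] [ 39. 242. 236.] ((347.36334228515625, 343.19793701171875), (135.1806640625, 103.24542236328125), 74.25521087646484)
top plate_center 0.8 [-0.084  0.098] [0.004 0.009 0.014] [247. 247. 247.] ((463.45208740234375, -50.53013610839844), (35.71574783325195, 106.61549377441406), 5.765130043029785)
top plate_center 0.8 [-0.197  0.268] [0.004 0.009 0.014] [247. 247.  10.] ((304.7995300292969, -161.20687866210938), (134.8056640625, 103.26653289794922), 37.51762771606445)
top spare_center 0.66 [-0.094 -0.085] [0.004 0.009 0.014] [247. 247. 247.] ((603.9859008789062, -18.836647033691406), (162.1704864501953, 132.98025512695312), 1.0076695680618286)
scene plate_center 0.71 [0.292 0.161] [0.    0.008 0.012] [ 64. 195. 186.] ((351.111572265625, 343.19024658203125), (135.49595642089844, 110.36861419677734), 73.68824768066406)
scene plate_center 0.66 [-0.098  0.057] [0.    0.009 0.012] [246. 238. 230.] ((490.2564392089844, -35.385597229003906), (118.01554870605469, 134.5145721435547), 5.882014274597168)
scene plate_center 0.64 [-0.199  0.258] [-0.001  0.008  0.012] [255. 235.  85.] ((301.7010803222656, -159.09823608398438), (146.9534149169922, 116.9373550415039), 37.36648178100586)
scene spare_center 0.96 [-0.097 -0.083] [0.001 0.009 0.012] [247. 239. 231.] ((631.4796752929688, -17.064224243164062), (116.83708953857422, 136.49343872070312), 3.1333866119384766)
```

View pics/s6.png

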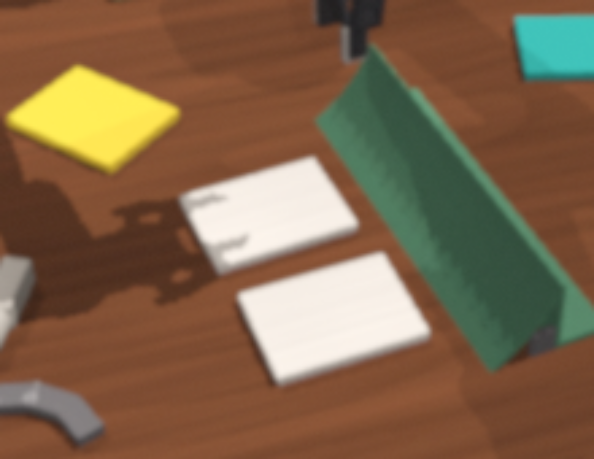

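The plate lies flat with its bare face up at crop (270,215), its centre about 95 mm in front of the fence. The spare at (335,318) is unmoved and the tool is clear, so I'm handing in.

```bash
python3 -c "
from h import *
print(order.hand_in())"
```

```text
the job is handed in; nothing more can be done
None
```

I turned the red plate over and handed the job in: in the last images it lies flat, bare face up, about 95 mm in front of the fence, with the spare unmoved and the arm clear; the hand-in returned no verdict.

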